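Load a vibratory finisher with links and a dab of paste

TASK

Load the small vibratory finisher: first push its mushroom stop button fully down, so that it cannot start, then lay or drop every steel link on the bench into its round tub. When all the links are in, dip the bristles of the dab brush deep into the open aluminium pot, then lower them into the tub, well below its rim, and stand the brush back upright on the middle of the zinc lid. Last of all turn the stop button clockwise (seen from above) to its end so that it comes up again; do not tip the pot over, and leave the tape measure, block plane and aluminium bottle where they are.

Things in the scene. Friction and masses are not known exactly. Their poses are not given: they have to be found in the camera images.
- tub_rim (a point): Centre of the mouth of the finisher's round grey plastic tub, 105 mm above the bench. The finisher is fixed to the bench: a grey base plate 180 x 335 mm, 28 mm thick, carrying the tub and, 180 mm away along this frame's +y, the stop station. Tub: outer radius 95 mm at the rim, wall 5 mm, clear radius 90 mm at the rim and 75 mm at the floor, 69 mm deep inside. z up; yaw as the finisher stands.
- tub_floor (a point): Centre of the tub's inner floor, 36 mm above the bench, 69 mm under tub_rim.
- stop_head (a point): Top centre of the red mushroom head of the stop button: round, 43 mm across, 26 mm high; its top is about 102 mm above the bench when up, 8 mm lower when pressed. It stands on a grey box 66 x 66 mm whose top is 63 mm above the bench (the head's underside is 76 mm above the bench when up, 68 mm when pressed). The tub's rim begins 85 mm from its axis. z up.
- stop_press (a joint): How far the mushroom head is pressed down, m: 0 up, 0.008 fully down. It needs about 5 N to move and stays down when let go. It starts up.
- stop_turn (a joint): Turn of the mushroom head, rad: 0 at rest, grows clockwise seen from above, end stop at 0.75. A light spring brings it back to 0 when let go. Turning it clockwise by 0.75 drives the pressed head up by the full 8 mm, in proportion to the turn; the head then stays up.
- link_1_mid (a point): Centre (half-way up, 7 mm above its underside) of a loose flat steel link, like a dog bone: two round eyes 30 mm across, 62 mm apart, joined by a web 17 mm wide; 92 mm long, 14 mm thick, 0.12 kg nominal. Its long axis is x, the width to grip is along y. Lies flat on the bench or on the thin green cutting mat (2 mm) that covers its left part. Three or four links are present; None if absent.
- link_2_mid (a point): Centre (half-way up, 7 mm above its underside) of a loose flat steel link, like a dog bone: two round eyes 30 mm across, 62 mm apart, joined by a web 17 mm wide; 92 mm long, 14 mm thick, 0.12 kg nominal. Its long axis is x, the width to grip is along y. Lies flat on the bench or on the thin green cutting mat (2 mm) that covers its left part. Three or four links are present; None if absent.
- link_3_mid (a point): Centre (half-way up, 7 mm above its underside) of a loose flat steel link, like a dog bone: two round eyes 30 mm across, 62 mm apart, joined by a web 17 mm wide; 92 mm long, 14 mm thick, 0.12 kg nominal. Its long axis is x, the width to grip is along y. Lies flat on the bench or on the thin green cutting mat (2 mm) that covers its left part. Three or four links are present; None if absent.
- link_4_mid (a point): Centre (half-way up, 7 mm above its underside) of a loose flat steel link, like a dog bone: two round eyes 30 mm across, 62 mm apart, joined by a web 17 mm wide; 92 mm long, 14 mm thick, 0.12 kg nominal. Its long axis is x, the width to grip is along y. Lies flat on the bench or on the thin green cutting mat (2 mm) that covers its left part. Three or four links are present; None if absent.
- pot_rim (a point): Centre of the mouth of the loose open aluminium pot, 55 mm above its underside (it stands on the bench or on the 2 mm cutting mat): outer radius 42 mm, wall 3.5 mm, inner floor 49 mm below the rim, clear radius 32 mm or more all the way down. Empty to look at. 0.35 kg nominal. z up.
- brush_tip (a point): Centre of the flat bristle end (the lowest point) of the loose dab brush, which stands upright on its bristles on the zinc lid. Round: bristles 36 mm across and 36 mm high, ferrule to 56 mm, then a wooden handle 25 mm across up to the top at 130 mm. Its z axis runs from the bristles up the handle. 0.10 kg nominal; treat the bristles as rigid.
- brush_grip (a point): Point on the axis of the dab brush's wooden handle, 90 mm above the bristle end: a good place to grip.
- tin_lid: Round zinc jar lid, 69 mm across and 10 mm high, fixed in place on the bench or the 2 mm mat; the brush's stand. Origin at the centre of its underside; its flat top is 10 mm higher.
- tape_mid (a point): Centre of the loose green tape measure, 32 x 70 x 54 mm. Bystander.
- plane_mid (a point): Centre of the loose block plane, 42 x 160 x 57 mm. Bystander.
- bottle_mid (a point): Centre of the loose tall aluminium bottle, 51 mm across, 166 mm high. Bystander.
Not all that is in view belongs to the job. What is shaped like the part that bears brush_tip but pink or red is not meant.

How it is judged:
On the way, in this order (a step that is already met when the one before it is completed fails the run):
1. the mushroom stop is pressed down (value of joint stop_press above 0.0055 m), for 0.1 s.
2. every link lies in the tub, let go, with the stop still down (value of joint stop_press above 0.0055 m and horizontal distance between each of link_1_mid, link_2_mid, link_3_mid, link_4_mid and tub_rim below 0.085 m and z of each of link_1_mid, link_2_mid, link_3_mid, link_4_mid in the frame of tub_rim below -0.01 m and z of each of link_1_mid, link_2_mid, link_3_mid, link_4_mid in the frame of tub_floor above -0.005 m and contact force between the fingers and link_1 below 0.1 N and contact force between the fingers and link_2 below 0.1 N and contact force between the fingers and link_3 below 0.1 N and contact force between the fingers and link_4 below 0.1 N), for 0.2 s.
3. the bristle end is dipped into the pot, at least 25 mm below its rim, with the stop still down (value of joint stop_press above 0.0055 m and horizontal distance between brush_tip and pot_rim below 0.035 m and z of brush_tip in the frame of pot_rim below -0.025 m), for 0.1 s.
4. the bristle end is inside the tub, at least 10 mm below its rim, with the stop still down (value of joint stop_press above 0.0055 m and horizontal distance between brush_tip and tub_rim below 0.08 m and z of brush_tip in the frame of tub_rim below -0.01 m), for 0.1 s.
5. the brush stands upright on the zinc lid, let go, with the stop still down (value of joint stop_press above 0.0055 m and angle between brush_tip's own z axis and vertical below 0.12 rad and horizontal distance between brush_tip and tin_lid below 0.028 m and z of brush_tip in the frame of tin_lid below 0.016 m and contact force between the fingers and brush below 0.1 N), for 0.3 s.
6. the stop is turned clockwise, near its end, and has come up (value of joint stop_turn above 0.55 rad and value of joint stop_press below 0.003 m), for 0.1 s.
At the end, for the whole second after the job is handed in: Every link present lies in the tub (centre within 85 mm of its axis, 10 mm or more below the rim); the brush stands released on the zinc lid, within 0.12 rad of upright and 28 mm of the lid's centre; the pot stands upright; the stop is up (pressed less than 3 mm) (horizontal distance between each of link_1_mid, link_2_mid, link_3_mid, link_4_mid and tub_rim below 0.085 m and z of each of link_1_mid, link_2_mid, link_3_mid, link_4_mid in the frame of tub_rim below -0.01 m and z of each of link_1_mid, link_2_mid, link_3_mid, link_4_mid in the frame of tub_floor above -0.005 m and angle between brush_tip's own z axis and vertical below 0.12 rad and horizontal distance between brush_tip and tin_lid below 0.028 m and z of brush_tip in the frame of tin_lid below 0.016 m and contact force between the fingers and brush below 0.1 N and linear speed of brush below 0.02 m/s and value of joint stop_press below 0.003 m and angle between pot_rim's own z axis and vertical below 0.15 rad and height (world z) of pot_rim above 0.045 m); the robot touches nothing.
It fails at once if the pot is tipped over (angle between pot_rim's own z axis and vertical above 0.7 rad).
It fails at once if the tape is moved more than 40 mm (distance of tape_mid from where it was at the start of the episode above 0.04 m).
It fails at once if the plane is moved more than 40 mm (distance of plane_mid from where it was at the start of the episode above 0.04 m).
It fails at once if the bottle is moved more than 40 mm (distance of bottle_mid from where it was at the start of the episode above 0.04 m).
Of link_1, link_2, link_3, link_4 only 3 to 4 are there at a start; the rules pass over those that are not, and their reading is None.
At some moment in a run one of pot, link_1, link_2, link_3, link_4 may be knocked a few centimetres aside while the robot is not near it.
It also fails if it takes over 210 s, if anything falls off the work surface, if the arm or the gripper's body presses on something with over 40 N, if the wrist force passes 120 N, or if a joint passes its speed limit or range.

ROBOT

A 6-joint arm with a two-finger parallel gripper is mounted at the origin on a cart in front of the work surface, level with it; the furniture and walls round the work are solid. World frame = base frame: x ahead of the robot, y to its left, z up, the work surface at z = 0. Lengths are in m, angles in rad, forces in N, time in s.
With the tool pointing down it reaches from about 0.425 to 0.95 m from the base axis. Payload 3.5 kg.
Tool frame: the origin (TCP) lies midway between the tips of the shut fingers; the grasp point (between the pads) lies 19 mm behind it (ctrl.pinch_z is the distance from the TCP to the grasp point, in m); z points along the fingers, y is the line along which they close (so a half turn about z gives the same grasp; the last joint's range is limited). The gripper opens to 85 mm and grips with 20 to 120 N. Pads are 22 mm wide; open, the fingers measure 114 mm over their backs; the gripper's body (76 mm by 85 mm) begins 54 mm behind the grasp point. The pads swing forward as they close: fully open they stand 13 mm farther back than shut.
Start: joints at [1.097, 0.286, 1.577, -0, 1.279, -0.15], TCP at [0.215, 0.64, 0.231] pointing down, gripper open.
Joint ranges: [-2.77, 2.77], [-0.9, 2.22], [0.21, 2.48], [-1.53, 4.67], [0.24, 2.81], [-2.84, 2.84]. Speed limits (rad/s): [2.79, 2.79, 3.14, 3.14, 3.14, 3.14].

INTERFACE

Orientations are given as a unit quaternion [x, y, z, w].
In Python, from plant import get_state, viewer, sign_off, ctrl gives the robot as it stands. The module is installed in compiled form; this text tells all that it offers.
- The arm moves only by the shell command python3 -m handwheel 'ROWS' [FORCE]. ROWS is JSON, a list that holds one entry, the list of rows, each a list of 5 numbers: the finger opening in m, from 0 to 0.0854, then the shift along the tool's x, y, z in m, then the turn about the tool's z in degrees. In form: [[[claw, x, y, z, spin], ...]]. A call has 1 to 12 rows; each row shifts and turns the commanded pose from where the row before left it, along the tool's axes as they then stand; what a row does not reach is not made up. A row lasts 1/12 s, in which the tool goes at most 41.7 mm and 7.16 degrees, less where a joint would pass 70% of its speed; a pose out of reach is approached as far as the arm can. A call is refused whole if a number of a shift passes 0.0417 or a number of a turn 7.16, either way. A call with a gripper value outside its range is refused whole. The fingers move at their own pace and stop on an object; FORCE is the grip in N (left out, the last holds). Time passes only in rows, so rows that do not move let the fingers close. It gives the time, the measured TCP pose, the force, the opening and the grip force at its end, in the units of the state.
- get_state(): the state, without advancing time (a new reading comes with each control period).
- viewer.read_camera(name): name is "side" or "top"; returns the picture (384x512x3 uint8, blue, green, red); there is no depth.
- viewer.camera_params(name): a dict with "fov_y" (degrees; the focal length in pixels is half the picture's height over the tangent of half this angle, whatever the lens; pixels are square), "cx", "cy" (the principal point, pixels), "xyz" and "attitude" of the camera in the world. Camera axes: x right, y up, looking along -z (the intrinsics and any distortion apply to the point x, -y, -z); pixel columns grow to the right and rows downward; lengths in m; the calibration is good to about 2 mm. A picture is of the moment at which its call begins. camera_params takes no time and is no camera call.
- sign_off(): hands the job in; it is judged then, once.
Trained networks look in the newest picture that a camera, given by its name, has taken for a name from the list of things; names that differ only in an ending like _2 or _b are one class to them, and where a whole thing is asked for, a point or a joint stands for the part that bears it (a point fixed in the world has none). Each returns a list of dicts, best first, with "confidence" (0 to 1); they miss things now and then, are a little off and sometimes report something else, mostly with a low value. They report only what shows in the picture. A call takes as long as a camera call. They do not tell look-alikes from the thing itself.
- viewer.look_for(camera, name): "extent" ([left, top, width, height] as shares, 0 to 1, of the picture: columns of its width, rows of its height, round what is visible of it).
- viewer.outline_of(camera, name): "mask" (384x512 bool, what is visible of it) and "extent" ([left, top, width, height] as shares, 0 to 1, of the picture: columns of its width, rows of its height, round what is visible of it).
- viewer.pinpoint(camera, name): "xy" ([column, row] as shares, 0 to 1, of the picture: columns of its width, rows of its height: a listed point, or the origin of a listed thing).
The state is a dict: "time": time; "qpos": joint angles; "dq": joint speeds; "joint_efforts": joint torques, N m; "eef_pos": TCP position; "tcp_rot": TCP orientation; "contact_force": force on the tool from outside, world axes, zero at the start; "wrist_torque": the same for the moment, N m; "opening": opening from 0.0 (shut) to 1.0 (fully open); "finger_force": force on a finger pad.
Only numpy, scipy, OpenCV 4.12 (cv2) and the standard library are available. Lean on these libraries where they do the work, as an engineer would, in place of code of your own. Each camera call takes 0.05 s, during which the arm holds its last target. There are 200 camera calls.

## Working session

There is one attempt and no reset: what is moved stays moved. The work goes in short steps, Python scripts to look and compute and a shell command to move; the robot and the scene stay as the last step left them, time stands still between calls to the robot, and variables do not carry over. Pictures are saved under pics/ and viewed, at most 14 in all, crops included, and the job is handed in when it is done.

```bash
mkdir -p pics; cat > h.py <<'E'
import numpy as np, cv2
from plant import get_state, viewer, sign_off, ctrl
from scipy.spatial.transform import Rotation as R
def cam(n):
    p=viewer.camera_params(n); f=192/np.tan(np.radians(p['fov_y'])/2)
    return p,f
def ray(n,u,v):
    p,f=cam(n); d=np.array([(u-p['cx'])/f,-(v-p['cy'])/f,-1.])
    return np.array(p['xyz']),R.from_quat(p['attitude']).apply(d)
def at(n,u,v,z):
    o,d=ray(n,u,v); return o+d*(z-o[2])/d[2]
def proj(n,P):
    p,f=cam(n); c=R.from_quat(p['attitude']).inv().apply(np.array(P)-np.array(p['xyz']))
    return p['cx']-f*c[0]/c[2], p['cy']+f*c[1]/c[2]
def tri(n1,uv1,n2,uv2):
    a,b=ray(n1,*uv1); c,d=ray(n2,*uv2)
    s=np.linalg.lstsq(np.stack([b,-d],1),c-a,rcond=None)[0]
    p,q=a+b*s[0],c+d*s[1]; return (p+q)/2,np.linalg.norm(p-q)
E
python3 - <<'E'
from h import *
for n in("side","top"):
    im=viewer.read_camera(n); cv2.imwrite(f'pics/{n}0.png',cv2.resize(im,(800,600)))
    print(n,viewer.camera_params(n))
print(get_state(),ctrl.pinch_z)
Z=dict(tub_rim=.105,stop_head=.102,link_1_mid=.008,pot_rim=.056,brush_tip=.011,brush_grip=.101,tin_lid=.001,tape_mid=.027,plane_mid=.028,bottle_mid=.083)
for k,z in Z.items():
    for n in("side","top"):
        for d in viewer.pinpoint(n,k):
            if d['confidence']>.2:
                u,v=d['xy'][0]*512,d['xy'][1]*384
                print(k,n,round(d['confidence'],2),int(u),int(v),at(n,u,v,z).round(3))
E
```

```text
side {'fov_y': 53.796541276748, 'cx': 250.79169212025346, 'cy': 197.01304871431827, 'xyz': array([0.44677608, 0.97639389, 0.72623026]), 'attitude': array([-0.0373423 ,  0.45160237,  0.88630661, -0.09550628])}
top {'fov_y': 55.14325945749131, 'cx': 256.46463063639675, 'cy': 193.66007567892026, 'xyz': array([0.13037015, 0.37998123, 1.1175521 ]), 'attitude': array([-0.11261665,  0.20210818,  0.84961737, -0.47394102])}
{'time': 0.1, 'qpos': array([ 1.09700474e+00,  2.87096955e-01,  1.57804217e+00,  4.89682145e-05,
        1.27859587e+00, -1.49996240e-01]), 'dq': array([ 0.00026617, -0.00134338, -0.00341979,  0.0009532 ,  0.00051628,
        0.00080756]), 'joint_efforts': array([ 1.04435010e-03, -4.07300270e+01, -2.93697953e+01, -1.26070181e-04,
        3.43636639e-03,  2.19458073e-06]), 'eef_pos': array([0.21444627, 0.63940153, 0.23006598]), 'tcp_rot': array([ 1.61198249e-01,  9.86921464e-01, -1.01229696e-03, -3.51008634e-04]), 'contact_force': array([-0.23874436,  0.11100422,  0.18030494]), 'wrist_torque': array([ 0.00583098, -0.00473318, -0.00935683]), 'finger_force': 0.0, 'opening': 0
[... 1240 characters left out ...]
0.65 254 224 [0.575 0.249 0.101]
brush_grip top 0.63 339 140 [ 0.589 -0.229  0.101]
brush_grip top 0.61 176 279 [0.456 0.439 0.101]
brush_grip top 0.61 208 294 [0.374 0.384 0.101]
brush_grip top 0.49 189 221 [0.592 0.33  0.101]
brush_grip top 0.48 187 255 [0.501 0.383 0.101]
brush_grip top 0.47 219 207 [0.585 0.233 0.101]
tin_lid side 0.58 238 268 [0.603 0.313 0.001]
tin_lid top 0.43 303 157 [ 0.645 -0.137  0.001]
tape_mid side 0.78 218 224 [0.689 0.188 0.027]
tape_mid top 0.54 215 183 [0.703 0.189 0.027]
plane_mid side 0.8 216 320 [0.608 0.497 0.028]
plane_mid top 0.88 146 253 [0.599 0.486 0.028]
bottle_mid side 0.63 208 176 [0.762 0.033 0.083]
bottle_mid top 0.8 245 139 [0.77  0.03  0.083]
```

View pics/side0.png

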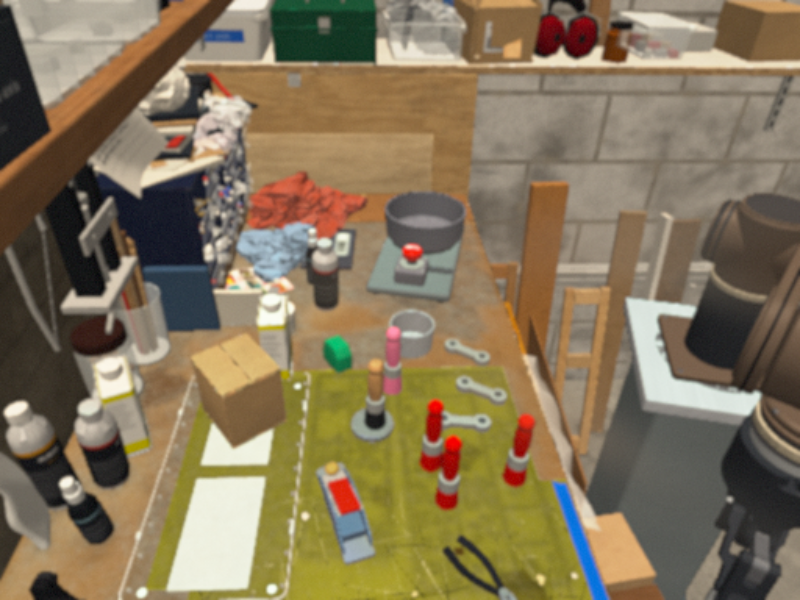

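View pics/top0.png

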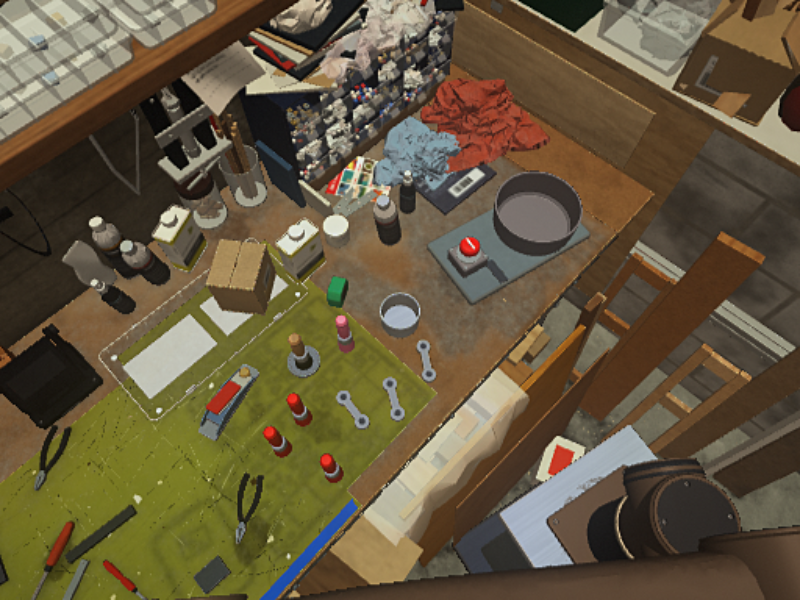

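```bash
python3 - <<'E'
from h import *
for n in("side","top"):
    for f in('look_for','outline_of'):
        for d in getattr(viewer,f)(n,'link_1_mid'):
            e=np.array(d['extent'])*[512,384,512,384]
            s=''
            if f=='outline_of':
                m=d['mask']; v,u=np.nonzero(m); P=np.array([at(n,a,b,.012)[:2] for a,b in zip(u,v)])
                c=P.mean(0); w,V=np.linalg.eigh(np.cov(P.T)); s=(c.round(3),np.degrees(np.arctan2(V[1,1],V[0,1])).round(1),len(u),np.sqrt(w).round(4))
            print(n,f,round(d['confidence'],2),e.round(),s)
E
```

```text
side look_for 0.18 [294. 243.  30.  16.] 
side outline_of 0.55 [255. 156.  13.  14.] (array([ 0.631, -0.211]), np.float64(96.6), 111, array([0.0117, 0.0201]))
top look_for 0.5 [216. 252.  23.  24.]
```

The side and top views both show three links: top (800 px) at (426,361), (393,398), (352,409). The tub is at (538,208), the stop at (470,246), the pot at (400,312) and the wooden brush on its lid at (302,355). The red and pink brushes are decoys. Next I'll refine these positions by segmentation.

```bash
cat > seg.py <<'E'
from h import *
def links(n,im,roi,z=.014,lo=95,smax=70):
    """grey low-saturation blobs in roi (512 px), as world pose at height z"""
    hsv=cv2.cvtColor(im,cv2.COLOR_BGR2HSV); x0,y0,x1,y1=roi
    m=((hsv[...,1]<smax)&(hsv[...,2]>lo)).astype(np.uint8); k=np.zeros_like(m); k[y0:y1,x0:x1]=1; m*=k
    N,L,S,C=cv2.connectedComponentsWithStats(m)
    out=[]
    for i in range(1,N):
        if S[i,4]<40: continue
        v,u=np.nonzero(L==i); P=np.array([at(n,a,b,z)[:2] for a,b in zip(u,v)])
        w,V=np.linalg.eigh(np.cov(P.T)); ax=V[:,1]; t=(P-P.mean(0))@ax; s=(P-P.mean(0))@V[:,0]
        c=P.mean(0)+ax*(t.max()+t.min())/2+V[:,0]*(s.max()+s.min())/2*0
        out.append((c.round(4),round(np.degrees(np.arctan2(ax[1],ax[0]))%180,1),round(np.ptp(t),3),round(np.ptp(s),3),S[i,4],C[i].round()))
    return out
E
python3 - <<'E'
from seg import *
for n,roi in(('top',(205,210,290,285)),('side',(270,205,330,285))):
    im=viewer.read_camera(n)
    for o in links(n,im,roi): print(n,*o)
    x0,y0,x1,y1=roi
    np.save(f'{n}.npy',im)
t=np.load('top.npy')[100:300,150:390]; cv2.imwrite('pics/topc.png',cv2.resize(t,(720,600),interpolation=cv2.INTER_CUBIC))
s=np.load('side.npy')[110:310,200:360]; cv2.imwrite('pics/sidec.png',cv2.resize(s,(480,600),interpolation=cv2.INTER_CUBIC))
E
```

```text
top [0.4655 0.1135] 157.6 0.088 0.026 148 [272. 231.]
top [0.4323 0.2117] 163.0 0.09 0.028 171 [251. 255.]
top [0.4554 0.2922] 6.5 0.091 0.029 171 [225. 262.]
top [0.3179 0.1675] 106.3 0.069 0.036 163 [284. 278.]
side [0.5473 0.0942] 94.1 0.108 0.027 153 [273. 214.]
side [0.4693 0.1189] 155.1 0.093 0.04 211 [298. 225.]
side [0.4346 0.2158] 162.4 0.09 0.039 263 [307. 249.]
side [0.451  0.2948] 7.3 0.077 0.038 267 [298. 269.]
```

View pics/topc.png

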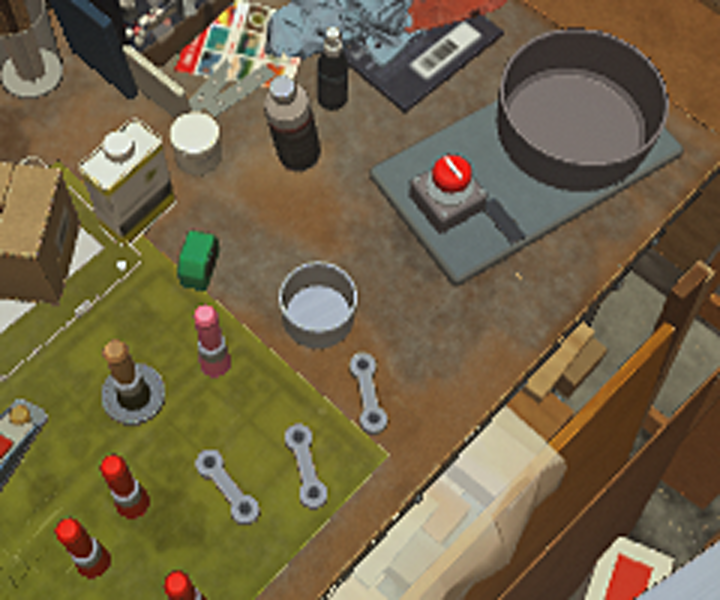

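View pics/sidec.png

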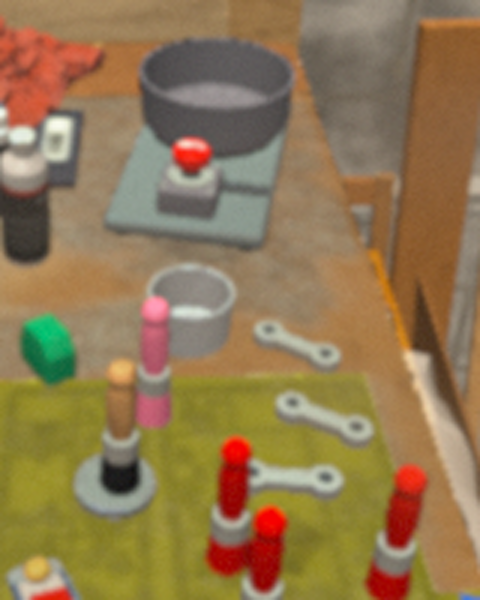

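The crops confirm three links, the brush on its lid and the pot. Next I'll triangulate the fixtures.

```bash
python3 - <<'E'
from h import *
T=lambda x,y:(150+x/3,100+y/3); S=lambda x,y:(200+x/3,110+y/3)
Pt={'tub':(T(583,97),S(217,80),.105),'stoptop':(T(452,168),S(192,147),.102),'pot':(T(318,293),S(192,289),.055),'lid':(T(132,394),S(115,482),.012),'brushtop':(T(117,348),S(121,370),.138)}
for k,(a,b,z) in Pt.items(): 
    p,e=tri('top',a,'side',b); print(k,at('top',*a,z).round(3),at('side',*b,z).round(3),p.round(3),round(e,3))
for n in('top','side'):
    im=np.load(n+'.npy'); hsv=cv2.cvtColor(im,cv2.COLOR_BGR2HSV)
    m=((hsv[...,0]<6)|(hsv[...,0]>174))&(hsv[...,1]>170)&(hsv[...,2]>120)
    N,L,s,C=cv2.connectedComponentsWithStats(m.astype(np.uint8))
    for i in range(1,N):
        if s[i,4]>25 and abs(C[i][0]-(300 if n=='top' else 263))<10 and abs(C[i][1]-157)<12: print(n,s[i],C[i],at(n,*C[i],.092).round(3))
# tub template fit: project rim circles on the image and score edges
g={n:cv2.GaussianBlur(cv2.cvtColor(np.load(n+'.npy'),cv2.COLOR_BGR2GRAY),(0,0),.8).astype(float) for n in('top','side')}
G={n:np.hypot(cv2.Sobel(v,cv2.CV_64F,1,0),cv2.Sobel(v,cv2.CV_64F,0,1)) for n,v in g.items()}
from scipy.ndimage import map_coordinates as mc
th=np.linspace(0,2*np.pi,120,endpoint=False)
def score(n,x,y,z,r):
    P=np.stack([x+r*np.cos(th),y+r*np.sin(th),0*th+z],1); u,v=proj_many(n,P)
    return mc(G[n],[v,u],order=1).mean()
def proj_many(n,P):
    p,f=cam(n); c=R.from_quat(p['attitude']).inv().apply(P-np.array(p['xyz'])); return p['cx']-f*c[:,0]/c[:,2],p['cy']+f*c[:,1]/c[:,2]
for k,x0,y0,z,rs in(('tub',.613,-.26,.105,(.095,)),('pot',.56,.11,.055,(.042,.0385)),('lid',.59,.33,.012,(.0345,))):
    for ns in(('top',),('side',),('top','side')):
        best=max((sum(score(n,x,y,z,r) for n in ns for r in rs),x,y) for x in np.arange(x0-.03,x0+.03,.002) for y in np.arange(y0-.03,y0+.03,.002))
        print(k,ns,np.round(best,3))
E
```

```text
tub [ 0.606 -0.262  0.105] [ 0.607 -0.236  0.105] [ 0.613 -0.272  0.087] 0.003
stoptop [ 0.607 -0.084  0.102] [ 0.609 -0.079  0.102] [ 0.61  -0.086  0.097] 0.001
pot [0.575 0.107 0.055] [0.574 0.109 0.055] [0.574 0.107 0.054] 0.001
lid [0.595 0.328 0.012] [0.598 0.331 0.012] [0.598 0.328 0.007] 0.002
brushtop [0.591 0.325 0.138] [0.594 0.331 0.138] [0.595 0.324 0.132] 0.001
top [294 152  13  11  93] [300.22580645 157.09677419] [ 0.609 -0.085  0.092]
side [258 159  12   8  67] [263.43283582 162.2238806 ] [ 0.61  -0.075  0.092]
tub ('top',) [113.942   0.613  -0.26 ]
tub ('side',) [84.458  0.611 -0.26 ]Traceback (most recent call last):
  File "<stdin>", line 24, in <module>
  File "<stdin>", line 24, in <genexpr>
  File "<stdin>", line 24, in <genexpr>
  File "<stdin>", line 18, in score
  File "<stdin>", line 21, in proj_many
  File "h.py", line 5, in cam
    p=viewer.camera_params(n); f=192/np.tan(np.radians(p['fov_y'])/2)
ValueError: time passes only in moves, steps and waits
```

```bash
python3 -m handwheel '[[[0.0,0,0,-0.01,-6.2],[0.0,0,0,-0.01,-6.2],[0.0,0,0,0,-6.2],[0.0,-0.0198,-0.036,0,0],[0.0,-0.0198,-0.036,0,0],[0.0,-0.0198,-0.036,0,0],[0.0,-0.0198,-0.036,0,0],[0.0,-0.0198,-0.036,0,0],[0.0,-0.0198,-0.036,0,0],[0.0,-0.0198,-0.036,0,0],[0.0,-0.0198,-0.036,0,0],[0.0,-0.0198,-0.036,0,0]]]' 40
python3 -m handwheel '[[[0.0,-0.0198,-0.036,0,0],[0.0,-0.0198,-0.036,0,0],[0.0,-0.0198,-0.036,0,0],[0.0,-0.0198,-0.036,0,0],[0.0,-0.0198,-0.036,0,0],[0.0,-0.0198,-0.036,0,0],[0.0,-0.0198,-0.036,0,0],[0.0,-0.0198,-0.036,0,0],[0.0,-0.0198,-0.036,0,0],[0.0,-0.0198,-0.036,0,0],[0.0,0,0,0,0],[0.0,0,0,0,0]]]'
```

```text
time: 2.4
eef_pos: [0.3937, 0.3143, 0.2517]
tcp_rot: [-0.001, 1.0, 0.0, 0.0]
contact_force: [0.7, 0.4, 0.5]
opening: -0.003
finger_force: 0.0
time: 3.4
eef_pos: [0.592, -0.0457, 0.2509]
tcp_rot: [0.001, 1.0, 0.0, -0.0]
contact_force: [-0.5, 0.7, -0.2]
opening: -0.002
finger_force: 0.0
```

```bash
python3 -m handwheel '[[[0.0,-0.017,-0.036,0,0],[0.0,0,0,0.036,0],[0.0,0,0,0.036,0],[0.0,0,0,0.036,0],[0.0,0,0,0.03,0],[0.0,0,0,0,0],[0.0,0,0,0.003,0],[0.0,0,0,0.003,0],[0.0,0,0,0.003,0],[0.0,0,0,0.003,0],[0.0,0,0,0.003,0],[0.0,0,0,0,0]]]'
```

```text
time: 4.4
eef_pos: [0.6097, -0.0799, 0.0996]
tcp_rot: [-0.0, 1.0, -0.0, 0.002]
contact_force: [1.1, 0.1, 1.1]
opening: 0.004
finger_force: 0.6
```

```bash
python3 -m handwheel '[[[0.0,0,0,0.002,0],[0.0,0,0,0.002,0],[0.0,0,0,0.002,0],[0.0,0,0,0,0],[0.0,0,0,0,0]]]';python3 -m handwheel '[[[0.0,0,0,0.002,0],[0.0,0,0,0.001,0],[0.0,0,0,0,0],[0.0,0,0,0,0]]]'
```

```text
time: 4.82
eef_pos: [0.6096, -0.08, 0.093]
tcp_rot: [-0.0, 1.0, -0.0, 0.001]
contact_force: [2.5, 1.0, 3.5]
opening: 0.006
finger_force: 2.0
time: 5.15
eef_pos: [0.6099, -0.08, 0.0929]
tcp_rot: [-0.0, 1.0, -0.0, 0.001]
contact_force: [-3.0, 1.9, 14.9]
opening: -0.0
finger_force: 7.6
```

```bash
python3 -m handwheel '[[[0.05,0,0,-0.035,0],[0.05,0,0,-0.04,0],[0.05,0,0,-0.04,0],[0.05,0,0,0,0]]]'
cat > see.py <<'E'
from seg import *
import sys
for n,roi in(('top',(205,210,290,272)),('side',(270,205,330,285))):
    im=viewer.read_camera(n); np.save(n+'.npy',im)
    for o in links(n,im,roi): print(n,*o)
E
python3 see.py
```

```text
time: 5.48
eef_pos: [0.612, -0.081, 0.2133]
tcp_rot: [-0.001, 1.0, -0.002, 0.006]
contact_force: [1.1, -1.2, 1.2]
opening: 0.566
finger_force: 0.0
top [0.4653 0.1135] 157.6 0.089 0.027 152 [272. 231.]
top [0.432  0.2119] 162.7 0.091 0.028 176 [251. 255.]
top [0.4569 0.2918] 8.5 0.088 0.029 163 [225. 261.]
side [0.5473 0.0942] 94.1 0.108 0.027 153 [273. 214.]
side [0.4692 0.1188] 155.6 0.093 0.039 213 [299. 225.]
side [0.4344 0.2158] 162.0 0.091 0.038 262 [308. 249.]
side [0.4511 0.2947] 6.9 0.077 0.038 267 [298. 269.]
```

```bash
python3 -m handwheel '[[[0.05,0.0242,0.0328,0,0],[0.05,0.0242,0.0328,0,0],[0.05,0.0242,0.0328,0,0],[0.05,0.0242,0.0328,0,0],[0.05,0.0242,0.0328,0,0],[0.05,0.0242,0.0328,0,0],[0.05,0,0,0.04,6],[0.05,0,0,0.04,6],[0.05,0,0,0.04,6],[0.05,0,0,0.03,6],[0.05,0,0,0,0],[0.05,0,0,0,0]]]'
```

```text
time: 6.58
eef_pos: [0.4595, 0.1167, 0.0509]
tcp_rot: [0.206, 0.978, -0.001, -0.005]
contact_force: [-0.1, 0.3, -0.1]
opening: 0.583
finger_force: 0.0
```

```bash
python3 -m handwheel '[[[0.05,-0.007,0.003,0.02,0],[0.05,0,0,0.015,0],[0.05,0,0,0.007,0],[0.05,0,0,0.003,0],[0.05,0,0,0,0],[0.0,0,0,0,0],[0.0,0,0,0,0],[0.0,0,0,0,0],[0.0,0,0,0,0]]]' 60; python3 -c "
from h import *
im=np.hstack([viewer.read_camera('side')[180:280,240:360],viewer.read_camera('top')[180:280,210:330]]);cv2.imwrite('pics/g1.png',cv2.resize(im,None,fx=3,fy=3))"
```

```text
time: 7.33
eef_pos: [0.472, 0.1165, 0.0108]
tcp_rot: [0.207, 0.978, -0.0, 0.001]
contact_force: [-1.3, -2.1, 5.2]
opening: 0.166
finger_force: 58.3
```

View pics/g1.png

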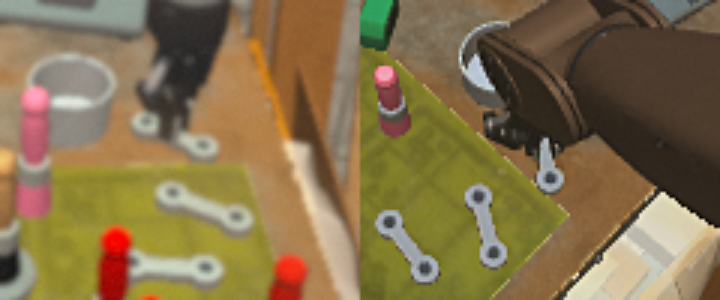

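```bash
python3 -m handwheel '[[[0.0,0,0,-0.02,0],[0.0,0,0,-0.04,-6],[0.0,0,0,-0.04,-6],[0.0,0,0,-0.04,-6],[0.0,0,0,-0.04,-6],[0.0,0,0,0,0]]]' 60; python3 -m handwheel '[[[0.0,-0.013,-0.0365,0,0],[0.0,-0.013,-0.0365,0,0],[0.0,-0.013,-0.0365,0,0],[0.0,-0.013,-0.0365,0,0],[0.0,-0.013,-0.0365,0,0],[0.0,-0.013,-0.0365,0,0],[0.0,-0.013,-0.0365,0,0],[0.0,-0.013,-0.0365,0,0],[0.0,-0.013,-0.0365,0,0],[0.0,-0.013,-0.0365,0,0],[0.0,0,0,0,0],[0.0,0,0,0,0]]]'
```

```text
time: 7.93
eef_pos: [0.4757, 0.1174, 0.1989]
tcp_rot: [-0.002, 1.0, 0.001, 0.009]
contact_force: [1.2, -0.4, -0.0]
opening: 0.167
finger_force: 58.7
time: 8.93
eef_pos: [0.6008, -0.2497, 0.1878]
tcp_rot: [0.001, 1.0, 0.001, -0.001]
contact_force: [-0.9, 1.0, -1.7]
opening: 0.164
finger_force: 58.8
```

```bash
python3 -m handwheel '[[[0.0,-0.011,-0.033,0,0],[0.0,0,0,0.035,0],[0.0,0,0,0.035,0],[0.0,0,0,0.035,0],[0.0,0,0,0.02,0],[0.0,0,0,0.01,0],[0.0,0,0,0,0],[0.045,0,0,0,0],[0.045,0,0,0,0],[0.045,0,0,0,0]]]'; python3 -m handwheel '[[[0.05,0,0,-0.04,0],[0.05,0,0,-0.04,0],[0.05,0,0,-0.04,0],[0.05,0.0183,0.037,-0.005,0],[0.05,0.0183,0.037,-0.005,0],[0.05,0.0183,0.037,0,0],[0.05,0.0183,0.037,0,0],[0.05,0.0183,0.037,0,0],[0.05,0,0,0,0]]]';  python3 see.py
```

```text
time: 9.77
eef_pos: [0.6141, -0.282, 0.0578]
tcp_rot: [-0.001, 1.0, -0.002, 0.002]
contact_force: [0.5, -0.2, -0.7]
opening: 0.523
finger_force: 0.0
time: 10.52
eef_pos: [0.5176, -0.0908, 0.1854]
tcp_rot: [-0.002, 1.0, 0.001, 0.0]
contact_force: [0.4, -0.5, -1.8]
opening: 0.584
finger_force: 0.0
top [0.432  0.2118] 162.9 0.091 0.028 174 [252. 255.]
top [0.4569 0.2918] 8.4 0.088 0.029 161 [225. 261.]
side [0.5473 0.0942] 94.1 0.108 0.027 153 [273. 214.]
side [0.4346 0.2159] 162.0 0.09 0.038 261 [307. 249.]
side [0.4511 0.2947] 6.9 0.077 0.036 266 [298. 269.]
```

```bash
python3 -m handwheel '[[[0.05,0.0105,0.038,0,0],[0.05,0.0105,0.038,0,0],[0.05,0.0105,0.038,0,0],[0.05,0.0105,0.038,0,0],[0.05,0.0105,0.038,0,0],[0.05,0.0105,0.038,0,0],[0.05,0.0105,0.038,0,0],[0.05,0.0105,0.038,0,0],[0.05,0,0,0.04,5.7],[0.05,0,0,0.04,5.7],[0.05,0,0,0.04,5.7],[0.05,0,0,0,0]]]'; python3 -m handwheel '[[[0.05,0,0,0.01,0],[0.05,0,0,0,0]]]'
```

```text
time: 11.62
eef_pos: [0.4318, 0.2062, 0.0576]
tcp_rot: [0.149, 0.989, -0.003, -0.006]
contact_force: [-2.1, -0.0, -0.5]
opening: 0.581
finger_force: 0.0
time: 11.78
eef_pos: [0.4379, 0.2075, 0.0552]
tcp_rot: [0.148, 0.989, 0.0, 0.001]
contact_force: [1.3, -0.5, 0.7]
opening: 0.586
finger_force: 0.0
```

```bash
python3 -m handwheel '[[[0.05,0.006,0.004,0.015,0],[0.05,0,0,0.015,0],[0.05,0,0,0.008,0],[0.05,0,0,0.002,0],[0.05,0,0,0,0],[0.0,0,0,0,0],[0.0,0,0,0,0],[0.0,0,0,0,0],[0.0,0,0,0,0]]]' 60; python3 -m handwheel '[[[0.0,0,0,-0.02,0],[0.0,0,0,-0.04,-5.7],[0.0,0,0,-0.04,-5.7],[0.0,0,0,-0.04,-5.7],[0.0,0,0,-0.04,0],[0.0,0,0,0,0]]]' 60; python3 -m handwheel '[[[0.0,-0.014,-0.0365,0,0],[0.0,-0.014,-0.0365,0,0],[0.0,-0.014,-0.0365,0,0],[0.0,-0.014,-0.0365,0,0],[0.0,-0.014,-0.0365,0,0],[0.0,-0.014,-0.0365,0,0],[0.0,-0.014,-0.0365,0,0],[0.0,-0.014,-0.0365,0,0],[0.0,-0.014,-0.0365,0,0],[0.0,-0.014,-0.0365,0,0],[0.0,-0.014,-0.0365,0,0],[0.0,0,0,0,0]]]'
```

```text
time: 12.53
eef_pos: [0.4332, 0.2138, 0.016]
tcp_rot: [0.148, 0.989, 0.001, 0.001]
contact_force: [-0.1, 0.4, 0.6]
opening: 0.019
finger_force: 0.0
time: 13.03
eef_pos: [0.4366, 0.2148, 0.2045]
tcp_rot: [-0.001, 1.0, 0.002, 0.009]
contact_force: [0.7, -0.1, 1.9]
opening: 0.002
finger_force: 0.0
time: 14.03
eef_pos: [0.5875, -0.1943, 0.1942]
tcp_rot: [0.002, 1.0, -0.002, 0.001]
contact_force: [-1.0, -0.1, 0.4]
opening: 0.002
finger_force: 0.0
```

The second grasp closed too high and missed, so I'm going back for it.

```bash
python3 see.py; python3 -m handwheel '[[[0.05,0.014,0.037,0,0],[0.05,0.014,0.037,0,0],[0.05,0.014,0.037,0,0],[0.05,0.014,0.037,0,0],[0.05,0.014,0.037,0,0],[0.05,0.014,0.037,0,0],[0.05,0.014,0.037,0,0],[0.05,0.014,0.037,0,0],[0.05,0.014,0.037,0,0],[0.05,0.014,0.037,0,0],[0.05,0.014,0.037,0,0],[0.05,0,0,0,0]]]'; python3 -m handwheel '[[[0.05,0,0,0.04,5.7],[0.05,0,0,0.04,5.7],[0.05,0,0,0.04,5.7],[0.05,0,0,0.02,0],[0.05,0,0,0,0],[0.05,0,0,0,0]]]'
```

```text
top [0.4324 0.2119] 163.2 0.09 0.028 176 [251. 255.]
top [0.4569 0.2918] 8.5 0.088 0.029 163 [225. 261.]
side [0.5473 0.0942] 94.0 0.108 0.027 152 [273. 214.]
side [0.4347 0.2161] 162.3 0.09 0.038 260 [308. 249.]
side [0.451  0.2948] 7.3 0.077 0.038 267 [298. 269.]
time: 15.13
eef_pos: [0.4272, 0.2248, 0.1942]
tcp_rot: [-0.005, 1.0, 0.001, -0.001]
contact_force: [-0.3, -0.7, 0.4]
opening: 0.583
finger_force: 0.0
time: 15.63
eef_pos: [0.4301, 0.2189, 0.0536]
tcp_rot: [0.148, 0.989, -0.001, -0.001]
contact_force: [-0.0, 0.6, 0.0]
opening: 0.583
finger_force: 0.0
```

```bash
python3 -m handwheel '[[[0.05,-0.005,-0.004,0.015,0],[0.05,0,0,0.015,0],[0.05,0,0,0.01,0],[0.05,0,0,0.0045,0],[0.05,0,0,0,0],[0.05,0,0,0,0]]]' 60; python3 -m handwheel '[[[0.0,0,0,0,0],[0.0,0,0,0,0],[0.0,0,0,0,0],[0.0,0,0,0,0],[0.0,0,0,0,0]]]'
```

```text
time: 16.13
eef_pos: [0.4359, 0.2139, 0.0108]
tcp_rot: [0.148, 0.989, 0.0, 0.001]
contact_force: [0.5, 0.2, -0.3]
opening: 0.585
finger_force: 0.0
time: 16.55
eef_pos: [0.4359, 0.2138, 0.0109]
tcp_rot: [0.148, 0.989, 0.0, 0.001]
contact_force: [-1.1, 0.5, 5.5]
opening: 0.169
finger_force: 58.8
```

```bash
python3 -m handwheel '[[[0.0,0,0,-0.02,0],[0.0,0,0,-0.04,-5.7],[0.0,0,0,-0.04,-5.7],[0.0,0,0,-0.04,-5.7],[0.0,0,0,-0.04,0],[0.0,0,0,0,0]]]' 60; python3 -m handwheel '[[[0.0,-0.0147,-0.0375,0,0],[0.0,-0.0147,-0.0375,0,0],[0.0,-0.0147,-0.0375,0,0],[0.0,-0.0147,-0.0375,0,0],[0.0,-0.0147,-0.0375,0,0],[0.0,-0.0147,-0.0375,0,0],[0.0,-0.0147,-0.0375,0,0],[0.0,-0.0147,-0.0375,0,0],[0.0,-0.0147,-0.0375,0,0],[0.0,-0.0147,-0.0375,0,0],[0.0,-0.0147,-0.0375,0,0],[0.0,-0.0147,-0.0375,0,0]]]';  python3 -m handwheel '[[[0.0,0,0,0,0],[0.0,0,0,0,0]]]'
```

```text
time: 17.05
eef_pos: [0.4401, 0.215, 0.1993]
tcp_rot: [-0.001, 1.0, 0.002, 0.008]
contact_force: [1.9, 1.4, 1.4]
opening: 0.168
finger_force: 59.1
time: 18.05
eef_pos: [0.6121, -0.2381, 0.1886]
tcp_rot: [-0.0, 1.0, 0.0, -0.0]
contact_force: [0.6, 0.6, 0.1]
opening: 0.169
finger_force: 59.1
time: 18.22
eef_pos: [0.6118, -0.2383, 0.1881]
tcp_rot: [0.001, 1.0, 0.001, -0.001]
contact_force: [-0.4, 0.4, -1.9]
opening: 0.172
finger_force: 59.1
```

```bash
python3 -m handwheel '[[[0.0,0,0,0.035,0],[0.0,0,0,0.035,0],[0.0,0,0,0.035,0],[0.0,0,0,0.02,0],[0.0,0,0,0.003,0],[0.0,0,0,0,0],[0.045,0,0,0,0],[0.045,0,0,0,0],[0.045,0,0,0,0]]]'; python3 -m handwheel '[[[0.05,0,0,-0.04,0],[0.05,0,0,-0.04,0],[0.05,0,0,-0.04,0],[0.05,0.0112,0.038,-0.005,0],[0.05,0.0112,0.038,-0.005,0],[0.05,0.0112,0.038,0,0],[0.05,0.0112,0.038,0,0],[0.05,0.0112,0.038,0,0]]]';  python3 see.py; python3 -m handwheel '[[[0.05,0.0112,0.038,0,0],[0.05,0.0112,0.038,0,0],[0.05,0.0112,0.038,0,0],[0.05,0.0112,0.038,0,0],[0.05,0.0112,0.038,0,0],[0.05,0.0112,0.038,0,0],[0.05,0.0112,0.038,0,0],[0.05,0.0112,0.038,0,0],[0.05,0.0112,0.038,0,0],[0.05,0,0,0.02,-4],[0.05,0,0,0.02,-4],[0.05,0,0,0,0]]]'
```

```text
time: 18.97
eef_pos: [0.6138, -0.237, 0.0651]
tcp_rot: [-0.001, 1.0, -0.001, 0.002]
contact_force: [0.2, -0.2, 0.8]
opening: 0.525
finger_force: 0.0
time: 19.63
eef_pos: [0.5559, -0.0451, 0.1943]
tcp_rot: [-0.0, 1.0, -0.001, 0.002]
contact_force: [1.0, 0.7, 0.3]
opening: 0.588
finger_force: 0.0
top [0.4569 0.2918] 8.4 0.088 0.029 161 [225. 261.]
side [0.5473 0.0942] 94.1 0.108 0.027 153 [273. 214.]
side [0.4511 0.2947] 6.9 0.077 0.036 266 [298. 269.]
time: 20.73
eef_pos: [0.4531, 0.2954, 0.1493]
tcp_rot: [-0.071, 0.997, -0.001, -0.002]
contact_force: [-0.7, -1.0, -1.0]
opening: 0.584
finger_force: 0.0
```

```bash
python3 -m handwheel '[[[0.05,-0.0025,-0.0025,0.035,0],[0.05,0,0,0.035,0],[0.05,0,0,0.03,0],[0.05,0,0,0.02,0],[0.05,0,0,0.012,0],[0.05,0,0,0.007,0],[0.05,0,0,0,0],[0.05,0,0,0,0]]]' 60; python3 -m handwheel '[[[0.0,0,0,0,0],[0.0,0,0,0,0],[0.0,0,0,0,0],[0.0,0,0,0,0],[0.0,0,0,0,0]]]'
```

```text
time: 21.4
eef_pos: [0.459, 0.2937, 0.0143]
tcp_rot: [-0.07, 0.998, 0.0, 0.001]
contact_force: [-0.8, -0.3, 0.1]
opening: 0.586
finger_force: 0.0
time: 21.82
eef_pos: [0.4587, 0.294, 0.0146]
tcp_rot: [-0.07, 0.998, 0.0, 0.001]
contact_force: [-1.7, -0.5, 6.1]
opening: 0.149
finger_force: 58.6
```

```bash
python3 -m handwheel '[[[0.05,0,0,0,0],[0.05,0,0,0,0],[0.05,0,0,0,0],[0.05,0,0,0.0045,0],[0.05,0,0,0,0],[0.0,0,0,0,0],[0.0,0,0,0,0],[0.0,0,0,0,0],[0.0,0,0,0,0]]]' 60; python3 -m handwheel '[[[0.0,0,0,0,0],[0.0,0,0,-0.03,0],[0.0,0,0,-0.04,4],[0.0,0,0,-0.04,4],[0.0,0,0,-0.04,0],[0.0,0,0,-0.03,0],[0.0,0,0,0,0]]]'
```

```text
time: 22.57
eef_pos: [0.4577, 0.2935, 0.0084]
tcp_rot: [-0.07, 0.998, 0.0, 0.0]
contact_force: [0.6, 0.4, 1.1]
opening: 0.173
finger_force: 59.8
time: 23.15
eef_pos: [0.4616, 0.2952, 0.1968]
tcp_rot: [-0.001, 1.0, 0.003, 0.007]
contact_force: [0.9, -0.0, 0.8]
opening: 0.173
finger_force: 59.5
```

```bash
python3 -m handwheel '[[[0.0,-0.0101,-0.037,0,0],[0.0,-0.0101,-0.037,0,0],[0.0,-0.0101,-0.037,0,0],[0.0,-0.0101,-0.037,0,0],[0.0,-0.0101,-0.037,0,0],[0.0,-0.0101,-0.037,0,0],[0.0,-0.0101,-0.037,0,0],[0.0,-0.0101,-0.037,0,0],[0.0,-0.0101,-0.037,0,0],[0.0,-0.0101,-0.037,0,0],[0.0,-0.0101,-0.037,0,0],[0.0,-0.0101,-0.037,0,0]]]'; python3 -m handwheel '[[[0.0,-0.0101,-0.037,0,0],[0.0,-0.0101,-0.037,0,0],[0.0,-0.0101,-0.037,0,0],[0.0,0,0,0,0],[0.0,0,0,0,0]]]'
```

```text
time: 24.15
eef_pos: [0.5786, -0.1521, 0.1867]
tcp_rot: [-0.0, 1.0, 0.001, -0.001]
contact_force: [1.0, 0.2, -1.1]
opening: 0.178
finger_force: 59.5
time: 24.57
eef_pos: [0.6089, -0.2631, 0.1862]
tcp_rot: [0.001, 1.0, 0.001, -0.001]
contact_force: [-0.7, 0.9, -1.9]
opening: 0.179
finger_force: 59.6
```

```bash
python3 -m handwheel '[[[0.0,0,0,0.035,0],[0.0,0,0,0.035,0],[0.0,0,0,0.03,0],[0.0,0,0,0.01,0],[0.0,0,0,0,0],[0.045,0,0,0,0],[0.045,0,0,0,0],[0.045,0,0,0,0],[0.06,0,0,-0.04,0],[0.06,0,0,-0.04,0],[0.06,0,0,-0.04,0],[0.06,0,0.03,-0.03,0]]]'; python3 -m handwheel '[[[0.06,0,0.04,0,0],[0.06,0,0.04,0,0],[0.06,0,0.04,0,0],[0.06,0,0.04,0,0],[0.06,0,0.04,0,0],[0.06,0,0.04,0,0],[0.06,0,0.04,0,0],[0.06,0,0.04,0,0],[0.06,0,0,0,0]]]'; python3 see.py; python3 -c "
from h import *
t=np.load('top.npy')[100:300,150:390]; cv2.imwrite('pics/top2.png',cv2.resize(t,(720,600),interpolation=cv2.INTER_CUBIC))"
```

```text
time: 25.57
eef_pos: [0.6111, -0.2366, 0.2352]
tcp_rot: [0.002, 1.0, -0.004, 0.004]
contact_force: [0.8, 0.2, 1.8]
opening: 0.704
finger_force: 0.0
time: 26.32
eef_pos: [0.6093, 0.0946, 0.2308]
tcp_rot: [-0.004, 1.0, 0.001, 0.002]
contact_force: [-1.3, -0.2, 0.6]
opening: 0.701
finger_force: 0.0
side [0.5473 0.0942] 94.1 0.108 0.027 153 [273. 214.]
```

View pics/top2.png

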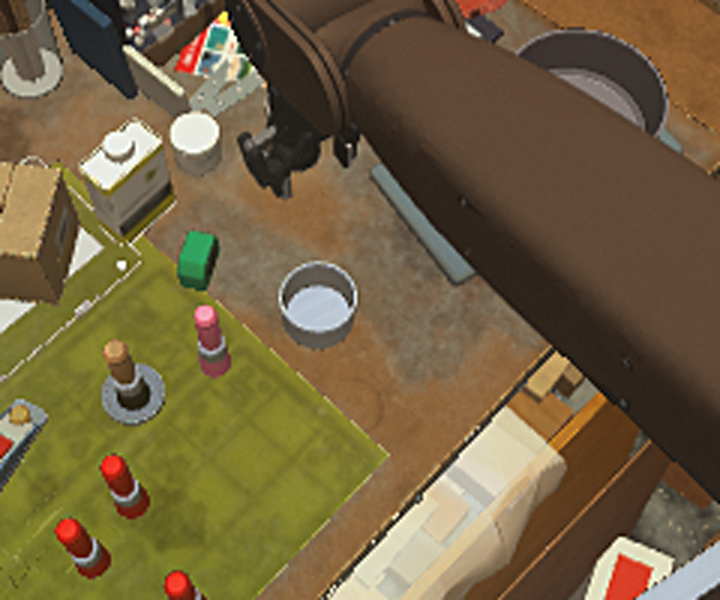

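The bench is clear of links, and the pot at crop (318,300) has not moved. The arm hides the tub, so I'll check it from above the brush.

```bash
python3 -m handwheel '[[[0.06,0.0025,0.0387,0,0],[0.06,0.0025,0.0387,0,0],[0.06,0.0025,0.0387,0,0],[0.06,0.0025,0.0387,0,0],[0.06,0.0025,0.0387,0,0],[0.06,0.0025,0.0387,0,0],[0.06,0,0,0,0],[0.06,0,0,0,0]]]'; python3 see.py; python3 -c "
from h import *
t=np.load('top.npy')[100:200,200:390]; s=np.load('side.npy')[110:210,200:360]; cv2.imwrite('pics/tub2.png',cv2.resize(np.hstack([t,s]),None,fx=2.2,fy=2.2,interpolation=cv2.INTER_CUBIC))"
```

```text
time: 27.08
eef_pos: [0.5947, 0.3208, 0.2289]
tcp_rot: [-0.001, 1.0, 0.0, 0.001]
contact_force: [0.2, -0.6, 0.3]
opening: 0.703
finger_force: 0.0
side [0.5473 0.0942] 93.9 0.108 0.027 152 [273. 214.]
```

View pics/tub2.png

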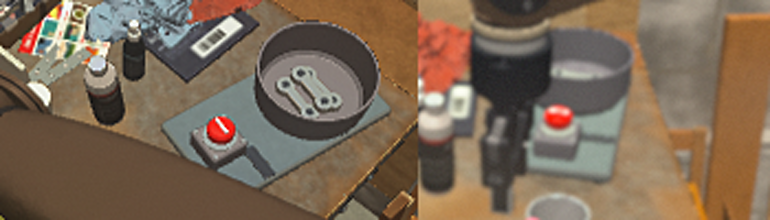

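All the links lie in the tub around (310,90), and the stop is down. Next is the brush.

```bash
python3 -m handwheel '[[[0.06,0,0.007,0.03,0],[0.06,0,0,0.035,0],[0.06,0,0,0.025,0],[0.06,0,0,0.02,0],[0.06,0,0,0.02,0],[0.06,0,0,0.015,0],[0.06,0,0,0,0],[0.0,0,0,0,0],[0.0,0,0,0,0],[0.0,0,0,0,0],[0.0,0,0,0,0],[0.0,0,0,0,0]]]' 40
```

```text
time: 28.18
eef_pos: [0.5955, 0.3275, 0.0851]
tcp_rot: [-0.001, 1.0, 0.0, 0.002]
contact_force: [-0.2, -1.7, 3.0]
opening: 0.283
finger_force: 39.1
```

```bash
python3 -m handwheel '[[[0.0,0,0,-0.02,0],[0.0,0,0,-0.035,0],[0.0,0,0,-0.035,0],[0.0,0,0,-0.035,0],[0.0,0,0,-0.035,0],[0.0,0.003,-0.0315,0,0],[0.0,0.003,-0.0315,0,0],[0.0,0.003,-0.0315,0,0],[0.0,0.003,-0.0315,0,0],[0.0,0.003,-0.0315,0,0],[0.0,0.003,-0.0315,0,0],[0.0,0.003,-0.0315,0,0]]]'; python3 -m handwheel '[[[0.0,0,0,0,0],[0.0,0,0,0,0]]]'; python3 -c "
from h import *
t=viewer.read_camera('top')[100:300,150:390]; s=viewer.read_camera('side')[110:310,200:360]; cv2.imwrite('pics/dip.png',cv2.resize(np.hstack([t,s]),None,fx=2,fy=2,interpolation=cv2.INTER_CUBIC))"
```

```text
time: 29.18
eef_pos: [0.5726, 0.1056, 0.2429]
tcp_rot: [-0.001, 1.0, 0.0, 0.0]
contact_force: [0.6, -0.5, -0.8]
opening: 0.281
finger_force: 39.6
time: 29.35
eef_pos: [0.5731, 0.1056, 0.2429]
tcp_rot: [0.001, 1.0, 0.0, 0.0]
contact_force: [-0.7, -0.6, -0.5]
opening: 0.281
finger_force: 39.6
```

View pics/dip.png

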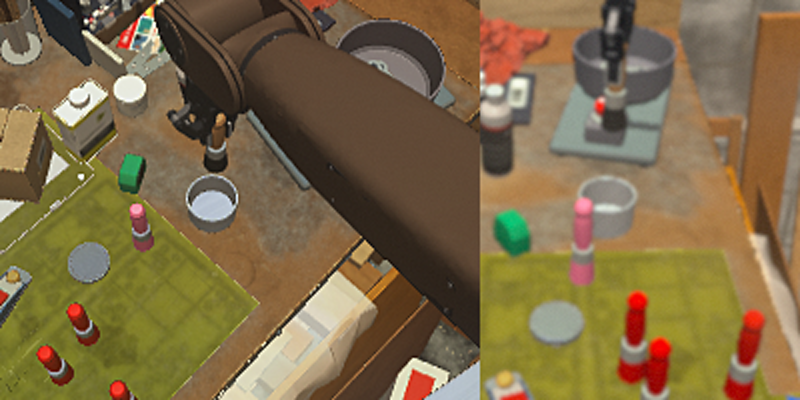

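The brush is held upright and the pot is still at crop (212,195). Its lid is empty at (89,262). Dip now.

```bash
python3 -m handwheel '[[[0.0,0,0.001,0.035,0],[0.0,0,0,0.035,0],[0.0,0,0,0.03,0],[0.0,0,0,0.02,0],[0.0,0,0,0.015,0],[0.0,0,0,0.014,0],[0.0,0,0,0,0],[0.0,0,0,0,0],[0.0,0,0,0,0]]]'; python3 -m handwheel '[[[0.0,0,0,-0.025,0],[0.0,0,0,-0.03,0],[0.0,0,0,-0.035,0],[0.0,0,0,-0.035,0],[0.0,0,0,-0.035,0],[0.0,0,0,0,0]]]'
```

```text
time: 30.2
eef_pos: [0.574, 0.1087, 0.0948]
tcp_rot: [-0.001, 1.0, 0.0, 0.001]
contact_force: [-0.8, -0.2, -0.1]
opening: 0.284
finger_force: 39.6
time: 30.7
eef_pos: [0.5779, 0.1083, 0.2659]
tcp_rot: [-0.001, 1.0, 0.0, 0.01]
contact_force: [1.0, 0.4, 0.3]
opening: 0.286
finger_force: 39.7
```

```bash
python3 -m handwheel '[[[0.0,-0.0036,-0.0366,0,0],[0.0,-0.0036,-0.0366,0,0],[0.0,-0.0036,-0.0366,0,0],[0.0,-0.0036,-0.0366,0,0],[0.0,-0.0036,-0.0366,0,0],[0.0,-0.0036,-0.0366,0,0],[0.0,-0.0036,-0.0366,0,0],[0.0,-0.0036,-0.0366,0,0],[0.0,-0.0036,-0.0366,0,0],[0.0,-0.0036,-0.0366,0,0],[0.0,0,0,0,0],[0.0,0,0,0,0]]]'; python3 -m handwheel '[[[0.0,0,0,0.03,0],[0.0,0,0,0.03,0],[0.0,0,0,0.025,0],[0.0,0,0,0.012,0],[0.0,0,0,0,0],[0.0,0,0,0,0],[0.0,0,0,0,0]]]'
```

```text
time: 31.7
eef_pos: [0.6096, -0.2601, 0.2545]
tcp_rot: [0.001, 1.0, -0.0, 0.001]
contact_force: [0.2, 0.1, -1.1]
opening: 0.279
finger_force: 39.9
time: 32.28
eef_pos: [0.611, -0.2583, 0.1595]
tcp_rot: [-0.001, 1.0, -0.001, 0.002]
contact_force: [-0.7, 0.3, -1.0]
opening: 0.284
finger_force: 39.9
```

```bash
python3 -m handwheel '[[[0.0,0,0,0.005,0],[0.0,0,0,0,0],[0.0,0,0,0,0],[0.0,0,0,-0.03,0],[0.0,0,0,-0.035,0],[0.0,0,0,-0.035,0],[0.0,0.001,0.039,0,0],[0.0,0.001,0.039,0,0],[0.0,0.001,0.039,0,0],[0.0,0.001,0.039,0,0],[0.0,0.001,0.039,0,0],[0.0,0.001,0.039,0,0]]]'; python3 -m handwheel '[[[0.0,0.001,0.039,0,0],[0.0,0.001,0.039,0,0],[0.0,0.001,0.039,0,0],[0.0,0.001,0.039,0,0],[0.0,0.001,0.039,0,0],[0.0,0.001,0.039,0,0],[0.0,0.001,0.039,0,0],[0.0,0.001,0.039,0,0],[0.0,0.001,0.039,0,0],[0.0,0,0,0,0],[0.0,0,0,0,0]]]'
```

```text
time: 33.28
eef_pos: [0.6031, -0.0226, 0.2526]
tcp_rot: [-0.0, 1.0, -0.0, 0.001]
contact_force: [0.4, 0.5, -0.6]
opening: 0.282
finger_force: 39.9
time: 34.2
eef_pos: [0.5935, 0.3289, 0.2519]
tcp_rot: [-0.002, 1.0, -0.0, 0.0]
contact_force: [-0.2, -0.5, -0.7]
opening: 0.282
finger_force: 40.2
```

```bash
python3 -m handwheel '[[[0.0,-0.002,-0.001,0.035,0],[0.0,0,0,0.035,0],[0.0,0,0,0.035,0],[0.0,0,0,0.03,0],[0.0,0,0,0.015,0],[0.0,0,0,0.008,0],[0.0,0,0,0.004,0],[0.0,0,0,0,0],[0.0,0,0,0,0]]]'; python3 -m handwheel '[[[0.0,0,0,0.001,0],[0.0,0,0,0.001,0],[0.0,0,0,0,0]]]'
```

```text
time: 34.95
eef_pos: [0.5977, 0.326, 0.0923]
tcp_rot: [-0.0, 1.0, 0.001, 0.002]
contact_force: [0.1, 0.2, -1.1]
opening: 0.279
finger_force: 40.1
time: 35.2
eef_pos: [0.5966, 0.326, 0.089]
tcp_rot: [-0.001, 1.0, 0.0, 0.001]
contact_force: [-0.4, 0.0, -0.7]
opening: 0.279
finger_force: 40.1
```

```bash
python3 -m handwheel '[[[0.0,0,0,0.0015,0],[0.0,0,0,0.001,0],[0.0,0,0,0.001,0],[0.0,0,0,0,0],[0.0,0,0,0,0]]]'
```

```text
time: 35.62
eef_pos: [0.5963, 0.3259, 0.0851]
tcp_rot: [-0.0, 1.0, 0.0, 0.0]
contact_force: [-1.7, -0.2, 4.0]
opening: 0.283
finger_force: 40.5
```

Contact at 4 N, at the same height as the original grasp. Release, rise, and check.

```bash
python3 -m handwheel '[[[0.03,0,0,0,0],[0.035,0,0,0,0],[0.05,0,0,0,0],[0.06,0,0,0,0],[0.06,0,0,-0.015,0],[0.06,0,0,-0.03,0],[0.06,0,0,-0.035,0],[0.06,0,0,-0.035,0],[0.06,0,0,-0.035,0],[0.06,0,-0.035,0,0],[0.06,0,-0.035,0,0],[0.06,0,-0.035,0,0]]]'; python3 -m handwheel '[[[0.06,0,-0.04,0,0],[0.06,0,-0.04,0,0],[0.06,0,-0.04,0,0],[0.06,0,-0.04,0,0],[0.06,0,-0.04,0,0],[0.06,0,-0.04,0,0],[0.06,0,-0.04,0,0],[0.06,0,0,0,0],[0.06,0,0,0,0]]]';python3 -c "
from h import *
t=viewer.read_camera('top')[100:300,150:390]; s=viewer.read_camera('side')[110:310,200:360]; cv2.imwrite('pics/placed.png',cv2.resize(np.hstack([t,s]),None,fx=2,fy=2,interpolation=cv2.INTER_CUBIC))"
```

```text
time: 36.62
eef_pos: [0.5965, 0.2203, 0.2371]
tcp_rot: [-0.001, 1.0, 0.0, 0.002]
contact_force: [0.8, -0.9, 0.2]
opening: 0.702
finger_force: 0.0
time: 37.37
eef_pos: [0.5964, -0.0614, 0.2354]
tcp_rot: [0.002, 1.0, -0.0, 0.001]
contact_force: [-0.1, 0.3, 0.6]
opening: 0.702
finger_force: 0.0
```

View pics/placed.png

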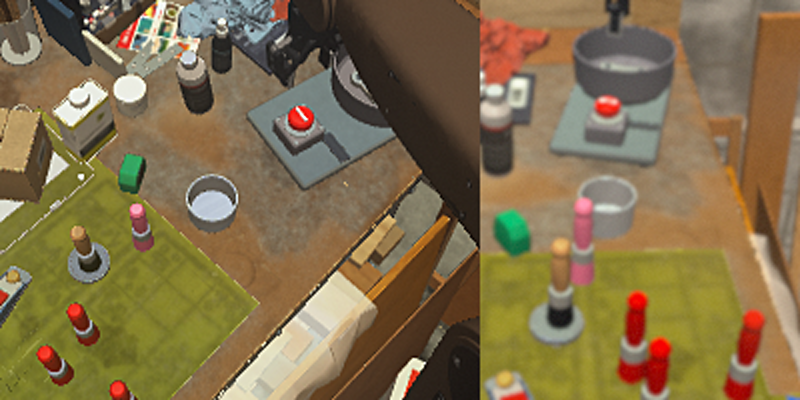

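```bash
python3 -m handwheel '[[[0.065,-0.013,-0.0195,0.02,0],[0.065,0,0,0.04,0],[0.065,0,0,0.04,0],[0.065,0,0,0.03,0],[0.065,0,0,0,0],[0.065,0,0,0,0]]]'; python3 -c "
from h import *
print(get_state()['qpos'])"
```

```text
time: 37.97
eef_pos: [0.6083, -0.0767, 0.1028]
tcp_rot: [-0.002, 1.0, 0.001, -0.002]
contact_force: [0.9, -0.2, 0.6]
opening: 0.764
finger_force: 0.0
[-2.90823880e-01  2.88418485e-01  1.82433393e+00  1.90414458e-04
  1.03329747e+00 -1.86484108e+00]
```

```bash
python3 -m handwheel '[[[0.065,-0.001,-0.004,0.015,0],[0.065,0,0,0.013,0],[0.065,0,0,0.007,0],[0.065,0,0,0,0],[0.065,0,0,0,0]]]'; python3 -m handwheel '[[[0.0,0,0,0,0],[0.0,0,0,0,0],[0.0,0,0,0,0],[0.0,0,0,0,0]]]' 40
```

```text
time: 38.38
eef_pos: [0.6107, -0.0824, 0.07]
tcp_rot: [-0.001, 1.0, -0.0, 0.0]
contact_force: [0.6, -0.7, 0.9]
opening: 0.759
finger_force: 0.0
time: 38.72
eef_pos: [0.6112, -0.0839, 0.071]
tcp_rot: [-0.0, 1.0, -0.001, 0.001]
contact_force: [-1.8, -3.3, 4.9]
opening: 0.485
finger_force: 41.2
```

```bash
python3 -m handwheel '[[[0.0,0,0,-0.001,5.4],[0.0,0,0,-0.001,5.4],[0.0,0,0,-0.001,5.4],[0.0,0,0,-0.001,5.4],[0.0,0,0,-0.001,5.4],[0.0,0,0,-0.001,5.4],[0.0,0,0,-0.001,5.4],[0.0,0,0,-0.001,5.4],[0.0,0,0,0,0],[0.0,0,0,0,0]]]'; python3 -c "
from h import *
print(get_state()['wrist_torque'])"
```

```text
time: 39.55
eef_pos: [0.6111, -0.084, 0.0785]
tcp_rot: [0.366, 0.93, -0.001, 0.001]
contact_force: [-1.2, -5.3, 4.1]
opening: 0.488
finger_force: 41.4
[-0.98759886  0.28208754  0.08707394]
```

```bash
python3 -m handwheel '[[[0.0,0,0,0,3],[0.0,0,0,0,3],[0.0,0,0,0,0],[0.0,0,0,0,0]]]'; python3 -c "
from h import *
print(get_state()['wrist_torque'])"; python3 -m handwheel '[[[0.065,0,0,0,0],[0.065,0,0,0,0],[0.065,0,0,0,0],[0.065,0,0,0,0],[0.065,0,0,-0.02,0],[0.065,0,0,-0.035,0],[0.065,0,0,-0.04,0],[0.065,0,0,-0.04,0],[0.065,0,0,-0.02,0],[0.065,0.0,0.0,0,0],[0.065,0,0,0,0],[0.065,0,0,0,0]]]'; python3 -c "
from h import *
t=viewer.read_camera('top')[100:300,150:390]; s=viewer.read_camera('side')[110:310,200:360]; cv2.imwrite('pics/end.png',cv2.resize(np.hstack([t,s]),None,fx=2,fy=2,interpolation=cv2.INTER_CUBIC))"
```

```text
time: 39.88
eef_pos: [0.611, -0.0838, 0.0785]
tcp_rot: [0.413, 0.911, -0.001, 0.001]
contact_force: [-1.6, -5.9, 5.1]
opening: 0.489
finger_force: 41.5
[-0.77789136  0.29855208  0.63017691]
time: 40.88
eef_pos: [0.6096, -0.0822, 0.2306]
tcp_rot: [0.416, 0.909, -0.0, -0.001]
contact_force: [-0.9, 0.9, -0.5]
opening: 0.763
finger_force: 0.0
```

View pics/end.png

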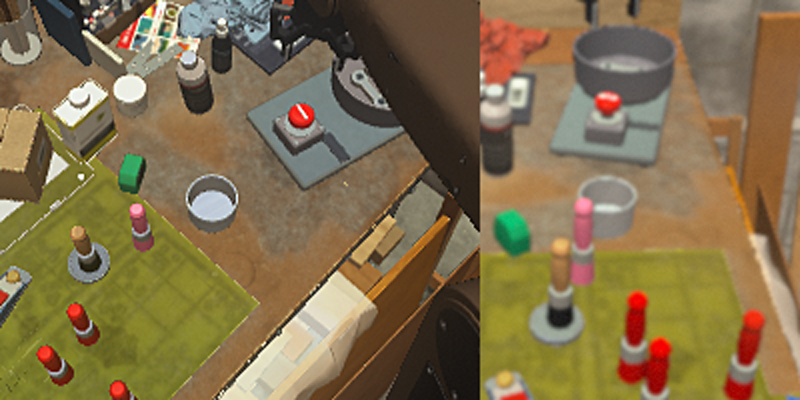

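The head is up again, with its stem showing at side crop (607,104). The wrist torque rose at the turn's end stop. The brush stands on the lid and the pot is upright.

```bash
python3 -c "
from plant import sign_off
print(sign_off())"
```

```text
the job is handed in; nothing more can be done
None
```

I handed the job in at about 41 s with every step carried out in order; the hand-in returned no verdict. The three links found are in the tub, the brush was dipped in the pot and tub and stands on the zinc lid, the stop has been turned and is up, and the pot is upright.

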